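Sieve the rinsed plugs from the stoppers

TASK

Pick up the loaded steel sieve by its handle, hold it over the collecting tray and shake it side to side until all six small plugs have dropped through into the tray, with the two large stoppers staying in the sieve. Then set the sieve down fully home inside the lip of the drain stand and let go. Keep the sieve roughly level throughout and leave the bottles and the cup where they stand.

Things in the scene. Friction and masses are not known exactly. Their poses are not given: they have to be found in the camera images.
- sieve: Square steel sieve, 136 x 136 mm, 0.35 kg. Origin: centre under its feet, z up. Walls 6 mm thick, rim at z 44 mm, inside 124 x 124. Floor (top at z 10 mm): two solid strips 32 mm wide along y, centred at x = -26 and +26 mm; three open slots 20 mm wide, full length, at x = -52, 0, +52. Shaking along its x slides plugs off the strips into the slots.
- sieve_handle (a point): Centre of the sieve's fixed bridge handle, 105 mm above the sieve's origin, on its middle axis. The bar runs along the sieve's y between uprights at y = -65 and +65 mm; 12 mm wide (x), 18 mm high: fingers closing along the sieve's x take it from above. Open space under the bar, down to the floor.
- tray: Collecting tray, aluminium, open box, fixed to the worktop: 210 (x) x 200 (y) x 40 mm high outside, walls and floor 4 mm. Origin: centre of the underside. Turned a little at each start.
- stand: Square steel drain stand, fixed, 160 x 160 mm outside. Origin: centre of the underside. The sieve's feet rest on its frame 30 mm above the origin, inside an upstanding lip 12 mm high whose inside is 146 x 146 mm (5 mm to spare all round); the sieve fits in any of the four square directions.
- plug0: Small plain steel plug, a disc 16 mm across and 8 mm thick, 12 g, lying in the sieve at the start. Origin: centre of its underside. It is polished and slides easily (friction about 0.35 on steel), staying put on level metal until shaken.
- plug1: Small plain steel plug, a disc 16 mm across and 8 mm thick, 12 g, lying in the sieve at the start. Origin: centre of its underside. It is polished and slides easily (friction about 0.35 on steel), staying put on level metal until shaken.
- plug2: Small plain steel plug, a disc 16 mm across and 8 mm thick, 12 g, lying in the sieve at the start. Origin: centre of its underside. It is polished and slides easily (friction about 0.35 on steel), staying put on level metal until shaken.
- plug3: Small plain steel plug, a disc 16 mm across and 8 mm thick, 12 g, lying in the sieve at the start. Origin: centre of its underside. It is polished and slides easily (friction about 0.35 on steel), staying put on level metal until shaken.
- plug4: Small plain steel plug, a disc 16 mm across and 8 mm thick, 12 g, lying in the sieve at the start. Origin: centre of its underside. It is polished and slides easily (friction about 0.35 on steel), staying put on level metal until shaken.
- plug5: Small plain steel plug, a disc 16 mm across and 8 mm thick, 12 g, lying in the sieve at the start. Origin: centre of its underside. It is polished and slides easily (friction about 0.35 on steel), staying put on level metal until shaken.
- stopper0: Large plain steel stopper, a cylinder 40 mm across and 28 mm high, about 60 g, standing in the sieve at the start; too big for the slots. Origin: centre of its underside. Slides as easily as the plugs.
- stopper1: Large plain steel stopper, a cylinder 40 mm across and 28 mm high, about 60 g, standing in the sieve at the start; too big for the slots. Origin: centre of its underside. Slides as easily as the plugs.
- dropper_l: Bystander: small amber bottle 40 mm across and 150 mm high, standing in the gap on the robot's left between the stations. Origin: centre of its underside.
- dropper_r: Bystander: small white bottle 40 mm across and 140 mm high, standing in the gap on the robot's right between the stations. Origin: centre of its underside.
- rinse_bottle: Bystander: white bottle 68 mm across, 190 mm high, at the back. Origin: centre of its underside.
- dark_bottle: Bystander: black bottle 68 mm across, 200 mm high, at the back. Origin: centre of its underside.
- beaker: Bystander: clear cup 72 mm across, 90 mm high, at the back. Origin: centre of its underside.
Not all that is in view belongs to the job. What is shaped like the sieve but green or yellow is not meant. What is shaped like the stopper1 but purple is not meant.

How it is judged (in metres and radians):
On the way, in this order (a step that is already met when the one before it is completed fails the run):
1. the sieve, with both large stoppers in it, is held over the tray, clear of its floor (horizontal distance between sieve and tray below 0.07 m and z of sieve in the frame of tray above 0.012 m and x of stopper0 in the frame of sieve between -0.066 and 0.066 m and y of stopper0 in the frame of sieve between -0.066 and 0.066 m and z of stopper0 in the frame of sieve between 0 and 0.046 m and x of stopper1 in the frame of sieve between -0.066 and 0.066 m and y of stopper1 in the frame of sieve between -0.066 and 0.066 m and z of stopper1 in the frame of sieve between 0 and 0.046 m), for 0.2 s.
2. all six plugs have dropped into the tray while the sieve, still holding both stoppers, is over it (horizontal distance between sieve and tray below 0.09 m and z of sieve in the frame of tray above 0.012 m and x of plug0 in the frame of tray between -0.102 and 0.102 m and y of plug0 in the frame of tray between -0.097 and 0.097 m and z of plug0 in the frame of tray between -0.003 and 0.036 m and x of plug1 in the frame of tray between -0.102 and 0.102 m and y of plug1 in the frame of tray between -0.097 and 0.097 m and z of plug1 in the frame of tray between -0.003 and 0.036 m and x of plug2 in the frame of tray between -0.102 and 0.102 m and y of plug2 in the frame of tray between -0.097 and 0.097 m and z of plug2 in the frame of tray between -0.003 and 0.036 m and x of plug3 in the frame of tray between -0.102 and 0.102 m and y of plug3 in the frame of tray between -0.097 and 0.097 m and z of plug3 in the frame of tray between -0.003 and 0.036 m and x of plug4 in the frame of tray between -0.102 and 0.102 m and y of plug4 in the frame of tray between -0.097 and 0.097 m and z of plug4 in the frame of tray between -0.003 and 0.036 m and x of plug5 in the frame of tray between -0.102 and 0.102 m and y of plug5 in the frame of tray between -0.097 and 0.097 m and z of plug5 in the frame of tray between -0.003 and 0.036 m and x of stopper0 in the frame of sieve between -0.066 and 0.066 m and y of stopper0 in the frame of sieve between -0.066 and 0.066 m and z of stopper0 in the frame of sieve between 0 and 0.046 m and x of stopper1 in the frame of sieve between -0.066 and 0.066 m and y of stopper1 in the frame of sieve between -0.066 and 0.066 m and z of stopper1 in the frame of sieve between 0 and 0.046 m), for 0.2 s.
At the end, for the whole second after the job is handed in: All six plugs lie in the tray; both large stoppers are inside the sieve; the sieve is released, still and level (within 0.05 rad), its feet on the stand's frame (within 4 mm in height) and its middle within 10 mm of the stand's middle (z of sieve in the frame of stand between 0.026 and 0.033 m and horizontal distance between sieve and stand below 0.01 m and angle between sieve's own z axis and vertical below 0.05 rad and linear speed of sieve below 0.02 m/s and x of plug0 in the frame of tray between -0.102 and 0.102 m and y of plug0 in the frame of tray between -0.097 and 0.097 m and z of plug0 in the frame of tray between -0.003 and 0.036 m and x of plug1 in the frame of tray between -0.102 and 0.102 m and y of plug1 in the frame of tray between -0.097 and 0.097 m and z of plug1 in the frame of tray between -0.003 and 0.036 m and x of plug2 in the frame of tray between -0.102 and 0.102 m and y of plug2 in the frame of tray between -0.097 and 0.097 m and z of plug2 in the frame of tray between -0.003 and 0.036 m and x of plug3 in the frame of tray between -0.102 and 0.102 m and y of plug3 in the frame of tray between -0.097 and 0.097 m and z of plug3 in the frame of tray between -0.003 and 0.036 m and x of plug4 in the frame of tray between -0.102 and 0.102 m and y of plug4 in the frame of tray between -0.097 and 0.097 m and z of plug4 in the frame of tray between -0.003 and 0.036 m and x of plug5 in the frame of tray between -0.102 and 0.102 m and y of plug5 in the frame of tray between -0.097 and 0.097 m and z of plug5 in the frame of tray between -0.003 and 0.036 m and x of stopper0 in the frame of sieve between -0.066 and 0.066 m and y of stopper0 in the frame of sieve between -0.066 and 0.066 m and z of stopper0 in the frame of sieve between 0 and 0.046 m and x of stopper1 in the frame of sieve between -0.066 and 0.066 m and y of stopper1 in the frame of sieve between -0.066 and 0.066 m and z of stopper1 in the frame of sieve between 0 and 0.046 m); the robot touches nothing.
It fails at once if the sieve is tipped more than 0.5 rad (29 degrees) (angle between sieve's own z axis and vertical above 0.5 rad).
It fails at once if a bottle or the cup is pushed more than 30 mm or knocked over (distance of any of dropper_l, dropper_r, rinse_bottle, dark_bottle, beaker from where it was at the start of the episode above 0.03 m or angle between any of dropper_l, dropper_r, rinse_bottle, dark_bottle, beaker's own z axis and vertical above 0.4 rad).
It also fails if it takes over 54 s, if anything falls off the work surface, if the arm or the gripper's body presses on something with over 40 N, if the wrist force passes 120 N, or if a joint passes its speed limit or range.

ROBOT

A 6-joint arm with a two-finger parallel gripper is mounted at the origin on the work surface. World frame = base frame: x ahead of the robot, y to its left, z up, the work surface at z = 0. Lengths are in m, angles in degrees, forces in N, time in s.
With the tool pointing down it reaches from about 0.375 to 0.9 m from the base axis. Payload 3.1 kg.
Tool frame: the origin (TCP) lies between the finger pads; the fingertips stand 14 mm ahead of it and the grasp point (between the pads) lies 5 mm behind it; z points along the fingers, y is the direction in which the jaws open and shut (so a half turn about z gives the same grasp; the last joint's range is limited). The gripper opens to 85 mm and grips with 20 to 120 N. Pads are 22 mm wide; open, the fingers measure 114 mm over their backs; the gripper's body (76 mm by 85 mm) begins 54 mm behind the grasp point. The pads swing forward as they close: fully open they stand 13 mm farther back than shut.
Start: joints at [-79.097, 30.224, 82.088, -0, 67.689, -10.227], TCP at [0.225, -0.583, 0.212] pointing down, gripper open.
Joint ranges: [-176.69, 176.69], [-43.24, 126.21], [12.49, 139.97], [-82, 262], [0, 151.66], [-163.58, 163.58]. Speed limits (degrees/s): [159.86, 159.86, 180, 180, 180, 180].

INTERFACE

Orientations are given as [roll, pitch, yaw] about the fixed x, y, z axes, in that order (R = Rz(yaw) Ry(pitch) Rx(roll)).
In Python, from rig import ctrl gives the robot as it stands.
- The arm moves only by the tool move_arm, never from a script. Its argument "increments" is a list of rows, each a list of 5 numbers: the closure, from 0 (fully open) to 1 (shut), then the shift along the tool's x, y, z in m, then the turn about the tool's z in degrees. A call has exactly 5 rows; each row shifts and turns the commanded pose from where the row before left it, along the tool's axes as they then stand; what a row does not reach is not made up. A row lasts 1/10 s, in which the tool goes at most 50 mm and 8.59 degrees, less where a joint would pass 70% of its speed; a pose out of reach is approached as far as the arm can. A call with a gripper value outside its range is refused whole. The fingers move at their own pace and stop on an object; "newtons" is the grip in N (left out, the last holds). Time passes only in rows, so rows that do not move let the fingers close, or fill a call up. It gives the time, the measured TCP pose, the force and the opening at its end, in the units of the state.
- ctrl.sense(): the state, without advancing time (a new reading comes with each control period).
- ctrl.get_image(name): name is "scene" or "top" or "wrist"; returns the picture (480x640x3 uint8, blue, green, red); there is no depth.
- ctrl.camera_params(name): a dict with "intrinsics" (3x3 intrinsics, pixels), "distortion" ([k1, k2, p1, p2, k3] as OpenCV has them; the pictures are not rectified), "R" (3x3) and "t" (3): a world point X has camera coordinates R X + t; the wrist camera has in their place "mount" (4x4, takes a point from camera to tool coordinates, whose origin is the TCP and whose axes are the flange's). Camera axes: x right, y down, z forward; pixel columns grow to the right and rows downward; lengths in m; the calibration is good to about 2 mm. A picture is of the moment at which its call begins: read the wrist's pose just before it. camera_params takes no time and is no camera call.
- ctrl.hand_in(): hands the job in, once; it reports no verdict.
The state is a dict: "time_s": time; "joints": joint angles; "joint_vel": joint speeds; "joint_efforts": joint torques, N m; "eef_pos": TCP position; "tool_rot": TCP orientation; "wrist_force": force on the tool from outside, world axes, zero at the start; "wrist_torque": the same for the moment, N m; "width": finger opening in m.
Only numpy, scipy, OpenCV 4.12 (cv2) and the standard library are available. Lean on these libraries where they do the work, as an engineer would, in place of code of your own. Each camera call takes 0.05 s, during which the arm holds its last target. There are 200 camera calls.

## Working session

There is one attempt and no reset: what is moved stays moved. The work goes in short steps, Python scripts to look and compute and a tool call to move; the robot and the scene stay as the last step left them, time stands still between calls to the robot, and variables do not carry over. Pictures are saved under pics/ and viewed, about 8 in all and at most 12, crops included, and the job is handed in when it is done.

Besides the shell and the picture viewer there is one more tool, called after "Emit:" as name(argument=value, ...), one argument or row to a line, values as JSON. move_arm: Moves the arm, as the interface text tells. Its arguments: {"type":"object","properties":{"increments":{"type":"array"},"newtons":{"type":"number"}},"required":["increments"]}

```bash
ls; mkdir -p pics; python3 - <<'E'
from rig import ctrl
import cv2,numpy as np
print(ctrl.sense())
for n in ("scene","top"):
    cv2.imwrite(f"pics/{n}0.png",ctrl.get_image(n))
for n in("scene","top","wrist"): print(n,ctrl.camera_params(n))
E
```

```text
pics
{'time_s': 0.0, 'joints': array([-7.90969369e+01,  3.02779291e+01,  8.21562178e+01, -1.85888706e-04,
        6.76879729e+01, -1.02266355e+01]), 'joint_vel': array([ 0.00543102, -0.05321659, -0.20068945, -0.09948739,  0.03730576,
        0.00235719]), 'joint_efforts': array([ 1.26522700e-04, -4.42346013e+01, -1.78023058e+01, -1.05995666e-04,
        8.34646431e-03,  8.56398003e-06]), 'eef_pos': array([ 0.2251902 , -0.58222232,  0.2114457 ]), 'tool_rot': array([-1.79879790e+02, -2.15123250e-02,  2.11297467e+01]), 'wrist_force': array([-0.49073562, -0.40796257, -0.08615525]), 'wrist_torque': array([ 0.01404591,  0.02032584, -0.00274256]), 'width': 0.08529057756050012}
scene {'intrinsics': array([[467.63575722,   0.        , 319.41548093],
       [  0.        , 467.63575722, 240.24901187],
       [  0.        ,   0.        ,   1.        ]]), 'distortion': array([0.03687468, 0.        , 0.        , 0.        , 0.        ]), 'R': array([[ 0.26571803,  0.96388849,  0.0176893 ],
       [ 0.64990276, -0.1655477 , -0.7417684 ],
       [-0.7120536 ,  0.20859756, -0.6704228 ]]), 't': array(
[... 453 characters left out ...]
 -9.76967537e-03, -9.97695712e-01]]), 't': array([-0.00537259,  0.48712182,  1.26030391])}
wrist {'intrinsics': array([[402.36232793,   0.        , 320.00326591],
       [  0.        , 402.36232793, 243.3258198 ],
       [  0.        ,   0.        ,   1.        ]]), 'distortion': array([0.01476598, 0.        , 0.        , 0.        , 0.        ]), 'mount': array([[-1.15314075e-03, -9.52698966e-01, -3.03913393e-01,
         7.81658504e-02],
       [ 9.99999328e-01, -1.06132611e-03, -4.67289981e-04,
        -5.97412311e-04],
       [ 1.22635461e-04, -3.03913728e-01,  9.52699549e-01,
        -1.62141525e-01],
       [ 0.00000000e+00,  0.00000000e+00,  0.00000000e+00,
         1.00000000e+00]])}
```

View pics/top0.png

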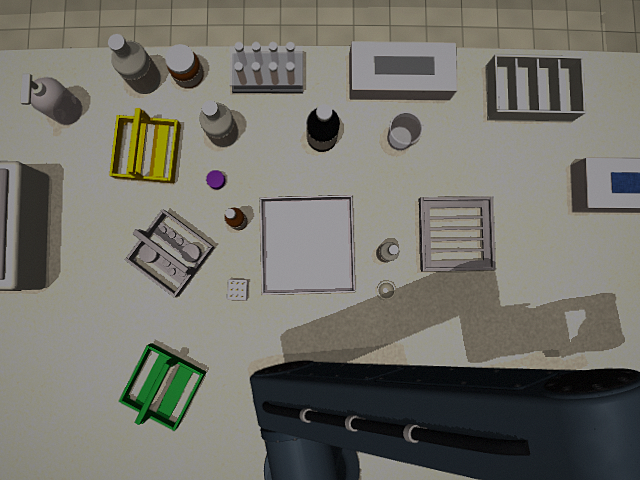

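View pics/scene0.png

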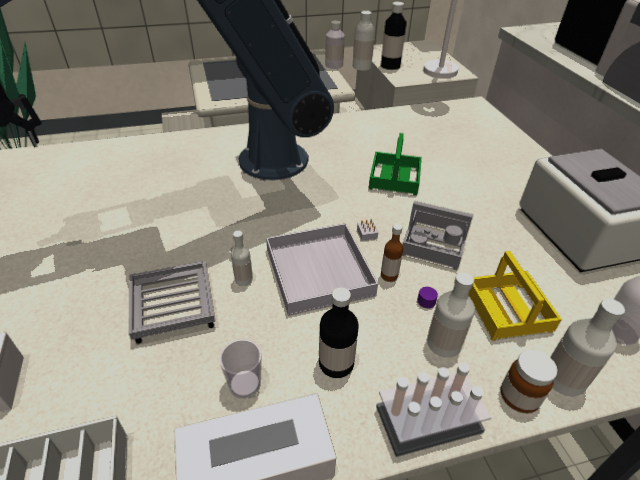

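Top view: the candidates for the sieve are the grey one at (171,252), which holds discs, the green one at (165,387) and the yellow one at (146,145). I choose the grey steel sieve. The tray is at (308,244), the stand at (457,234), the amber dropper at (235,216) and the white dropper at (389,250). Next is a close crop with the stations' corners.

```bash
python3 - <<'E'
import cv2,numpy as np
a=cv2.imread("pics/top0.png")
s=cv2.resize(a[200:305,118:223],None,fx=5,fy=5,interpolation=cv2.INTER_CUBIC)
t=cv2.resize(a[185:300,412:502],None,fx=2.8,fy=2.8,interpolation=cv2.INTER_CUBIC)
o=np.zeros((525,800,3),np.uint8);o[:,:525]=s;o[:t.shape[0],535:535+t.shape[1]]=t
cv2.imwrite("pics/crop1.png",o)
E
```

```text
(no output)
```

View pics/crop1.png

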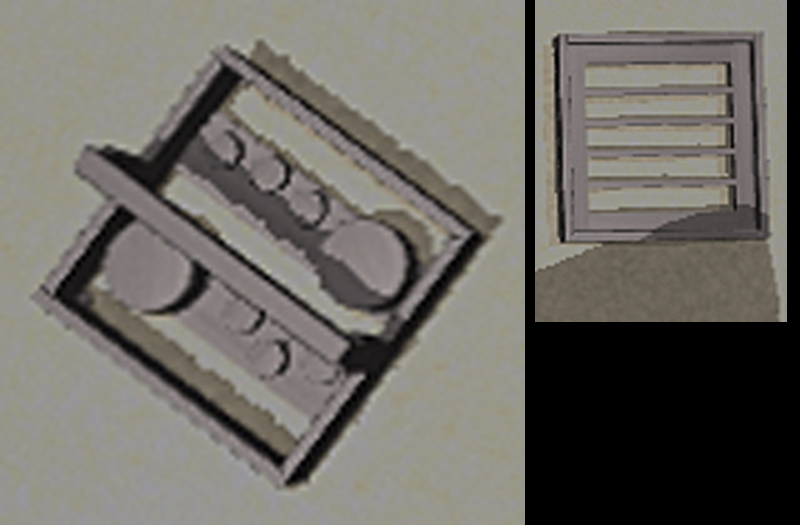

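```bash
cat > h.py <<'E'
import cv2,numpy as np
from rig import ctrl
from scipy.spatial.transform import Rotation as Ro
def cam(n,s=None):
    p=ctrl.camera_params(n)
    if n!="wrist": return p["intrinsics"],p["distortion"],p["R"],p["t"]
    s=s or ctrl.sense()
    T=np.eye(4);T[:3,:3]=Ro.from_euler("xyz",s["tool_rot"],degrees=True).as_matrix();T[:3,3]=s["eef_pos"]
    C=np.linalg.inv(T@p["mount"])
    return p["intrinsics"],p["distortion"],C[:3,:3],C[:3,3]
def ray(c,uv,z):
    K,d,R,t=c
    u=cv2.undistortPoints(np.float64(uv).reshape(-1,1,2),K,d)[:,0]
    D=np.c_[u,np.ones(len(u))]@R; C=-R.T@t
    return C+D*((z-C[2])/D[:,2])[:,None]
def proj(c,X):
    K,d,R,t=c
    return cv2.projectPoints(np.float64(X).reshape(-1,1,3),cv2.Rodrigues(R)[0],t,K,d)[0][:,0]
E
python3 - <<'E'
from h import *
c=cam("top")
def sh(n,P):
    a=P[1]-P[0];b=P[2]-P[1]
    print(n,P.mean(0).round(4),[np.linalg.norm(P[i]-P[i-1]).round(4) for i in range(4)],[np.degrees(np.arctan2(*(P[(i+1)%4]-P[i])[1::-1])).round(1) for i in range(4)])
sh("sieve",ray(c,np.array([(222,50),(480,235),(290,485),(42,295)])/5+[118,200],.044))
H=ray(c,np.array([(85,158),(345,360)])/5+[118,200],.114);print("handle",H.mean(0),H[1]-H[0],np.degrees(np.arctan2(*(H[1]-H[0])[1::-1])))
S=np.array([(558,35),(762,33),(768,238),(560,240)],float);S[:,0]-=535
sh("stand",ray(c,S/2.8+[412,185],.042))
sh("tray",ray(c,[(261,197),(352.5,195.5),(355,293),(263,293)],.04))
for n,p,z in(("dl",(235,216),.14),("dr",(390,249),.13)):print(n,ray(c,[p],z))
E
```

```text
sieve [0.469  0.3011 0.044 ] [np.float64(0.1303), np.float64(0.138), np.float64(0.1336), np.float64(0.1354)] [np.float64(-125.4), np.float64(143.0), np.float64(53.2), np.float64(-35.8)]
handle [0.46805869 0.30234743 0.114     ] [-0.08187575 -0.10748826  0.        ] -127.29717933547522
stand [ 0.511  -0.3185  0.042 ] [np.float64(0.1583), np.float64(0.1604), np.float64(0.1594), np.float64(0.1621)] [np.float64(-89.2), np.float64(-179.6), np.float64(90.4), np.float64(-0.3)]
tray [0.4879 0.0048 0.04  ] [np.float64(0.2065), np.float64(0.1975), np.float64(0.21), np.float64(0.1964)] [np.float64(-89.0), np.float64(-178.9), np.float64(89.9), np.float64(1.5)]
dl [[0.53737746 0.14926201 0.14      ]]
dr [[ 0.47233239 -0.15877554  0.13      ]]
```

The crop shows the steel sieve with six plugs and both stoppers, the bar running about 53.5° in world, and the stand square to the axes. Next I turn to yaw 90 (tool x = world y, tool y = world x), go above the sieve and turn to its yaw.

Emit:
move_arm(
  increments=[
    [0, 0, 0, -0.01, -8],
    [0, 0, 0, -0.01, -8],
    [0, 0, 0, -0.01, -8],
    [0, 0, 0, -0.01, -8],
    [0, 0, 0, -0.01, -8],
  ],
)

```text
time_s: 0.6
eef_pos: [0.2252, -0.5825, 0.2622]
tool_rot: [-179.9, -0.1, 61.5]
wrist_force: [-0.3, 0.5, 0.6]
width: 0.0857
```

Emit:
move_arm(
  increments=[
    [0, 0, 0, 0, -8],
    [0, 0, 0, 0, -8],
    [0, 0, 0, 0, -8],
    [0, 0, 0, 0, -4.9],
    [0, 0, 0, 0, 0],
  ],
)

```text
time_s: 1.1
eef_pos: [0.2252, -0.5825, 0.2618]
tool_rot: [-180.0, -0.1, 90.0]
wrist_force: [-0.0, -0.4, -0.5]
width: 0.0853
```

Emit:
move_arm(
  increments=[
    [0, 0.03, 0.018, 0, 0],
    [0, 0.038, 0.022, 0, 0],
    [0, 0.042, 0.025, 0, 0],
    [0, 0.042, 0.025, 0, 0],
    [0, 0.042, 0.025, 0, 0],
  ],
)

```text
time_s: 1.6
eef_pos: [0.3407, -0.3871, 0.2622]
tool_rot: [180.0, -0.0, 89.9]
wrist_force: [1.0, -0.3, 0.5]
width: 0.085
```

Emit:
move_arm(
  increments=[
    [0, 0.042, 0.025, 0, 0],
    [0, 0.042, 0.025, 0, 0],
    [0, 0.042, 0.025, 0, 0],
    [0, 0.042, 0.025, 0, 0],
    [0, 0.045, 0.01, 0, 0],
  ],
)

```text
time_s: 2.1
eef_pos: [0.4521, -0.1745, 0.2625]
tool_rot: [179.9, 0.0, 89.9]
wrist_force: [0.0, 0.6, -0.2]
width: 0.0854
```

Emit:
move_arm(
  increments=[
    [0, 0.048, 0, 0, 0],
    [0, 0.048, 0, 0, 0],
    [0, 0.048, 0, 0, 0],
    [0, 0.048, 0, 0, 0],
    [0, 0.048, 0, 0, 0],
  ],
)

```text
time_s: 2.6
eef_pos: [0.4496, 0.0661, 0.2625]
tool_rot: [180.0, 0.0, 89.9]
wrist_force: [1.6, -0.7, -0.9]
width: 0.0853
```

Emit:
move_arm(
  increments=[
    [0, 0.048, 0, 0, 0],
    [0, 0.048, 0, 0, 0],
    [0, 0.048, 0, 0, 0],
    [0, 0.04, 0, 0, 0],
    [0, 0.04, 0, 0, 0],
  ],
)

```text
time_s: 3.1
eef_pos: [0.4493, 0.2901, 0.2623]
tool_rot: [-180.0, 0.0, 90.0]
wrist_force: [0.3, -0.5, -0.6]
width: 0.0856
```

Emit:
move_arm(
  increments=[
    [0, 0, 0, 0, 8],
    [0, 0, 0, 0, 8],
    [0, 0, 0, 0, 8],
    [0, 0, 0, 0, 8],
    [0, 0, 0, 0, 4.5],
  ],
)

```text
time_s: 3.6
eef_pos: [0.4496, 0.2882, 0.2621]
tool_rot: [-180.0, 0.0, 53.2]
wrist_force: [-0.5, 0.3, 0.6]
width: 0.0854
```

```bash
python3 - <<'E'
from h import *
s=ctrl.sense();print(s["time_s"],s["eef_pos"],s["tool_rot"],s["joints"])
a=ctrl.get_image("wrist");cv2.imwrite("pics/w1.png",a)
E
```

```text
3.6 [0.44959808 0.28819761 0.26214697] [-1.79980764e+02  3.18664744e-02  5.31730878e+01] [ 2.06644767e+01  1.98610881e+01  9.15961495e+01 -9.71263363e-04
  6.85799736e+01  5.74917492e+01]
```

View pics/w1.png

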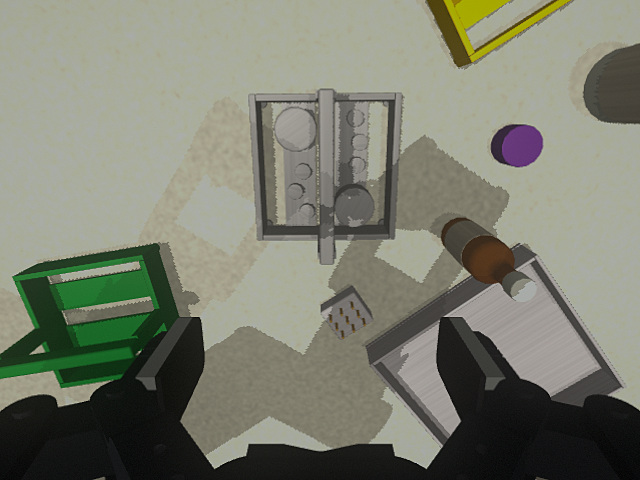

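The wrist view shows the bar running nearly vertically from (326,90) to (327,262), with the sieve rim corners around it and all eight parts inside.

```bash
python3 - <<'E'
from h import *
s=ctrl.sense();c=cam("wrist",s)
H=ray(c,[(326,90),(327,262)],.114);m=H.mean(0);d=H[1]-H[0];print(H,np.linalg.norm(d),np.degrees(np.arctan2(d[1],d[0]))%180)
Q=ray(c,[(249,94),(402,93),(397,241),(257,240)],.044);print(Q,Q.mean(0))
R=Ro.from_euler("xyz",s["tool_rot"],degrees=True).as_matrix()
print("toolshift",R.T@(m-s["eef_pos"]), R.T@(Q.mean(0)-s["eef_pos"]))
E
```

```text
[[0.50997042 0.36204725 0.114     ]
 [0.43174052 0.25567223 0.114     ]] 0.1320437944074237 53.6686372148515
[[0.45651485 0.40281453 0.044     ]
 [0.5651532  0.32209784 0.044     ]
 [0.48569515 0.21031152 0.044     ]
 [0.37559853 0.29438114 0.044     ]] [0.47074043 0.30740126 0.044     ]
toolshift [0.02937381 0.00461312 0.14814043] [0.02817493 0.0054206  0.21814079]
```

Emit:
move_arm(
  increments=[
    [0, 0.014, 0.0025, 0.02, -0.3],
    [0, 0.013, 0.0022, 0.03, 0],
    [0, 0, 0, 0.04, 0],
    [0, 0, 0, 0.03, 0],
    [0, 0, 0, 0.01, 0],
  ],
)

```text
time_s: 4.15
eef_pos: [0.4673, 0.3062, 0.1291]
tool_rot: [-179.8, 0.3, 53.8]
wrist_force: [0.0, -0.6, 0.1]
width: 0.085
```

```bash
python3 - <<'E'
from h import *
s=ctrl.sense();print(s["time_s"],s["eef_pos"],s["tool_rot"],s["wrist_force"])
a=ctrl.get_image("wrist");cv2.imwrite("pics/w2.png",a)
E
```

```text
4.15 [0.46730238 0.30615859 0.1291271 ] [-179.78806561    0.34139434   53.81764172] [ 0.04346582 -0.5503617   0.10743806]
```

View pics/w2.png

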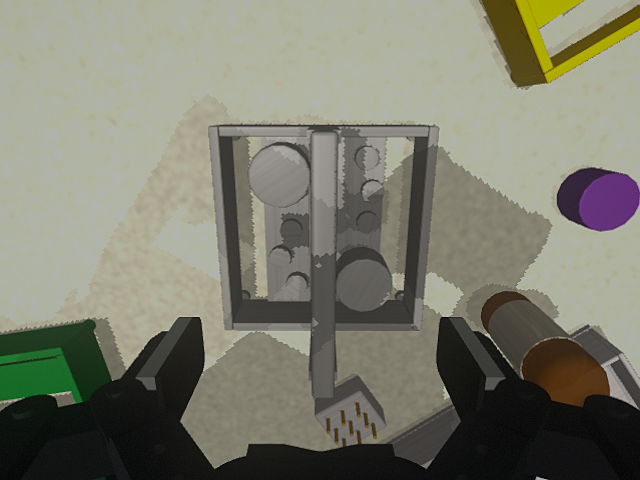

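The bar lies between the open fingers, running from (323,130) to (323,396); the jaws centre on column 321.

```bash
python3 - <<'E'
from h import *
s=ctrl.sense();c=cam("wrist",s)
H=ray(c,[(323,131),(323,392)],.114);m=H.mean(0);d=H[1]-H[0];print(H,np.linalg.norm(d),np.degrees(np.arctan2(d[1],d[0]))%180)
R=Ro.from_euler("xyz",s["tool_rot"],degrees=True).as_matrix()
print("toolshift",R.T@(m-s["eef_pos"]))
E
```

```text
[[0.51071661 0.36364218 0.114     ]
 [0.43294672 0.25706803 0.114     ]] 0.13193257699042293 53.88081337397104
toolshift [0.00593769 0.00104442 0.01513492]
```

Emit:
move_arm(
  increments=[
    [0, 0.003, 0.0005, 0.008, 0],
    [0, 0.003, 0.0005, 0.008, 0],
    [0, 0, 0, 0.007, 0],
    [0, 0, 0, 0.006, 0],
    [0, 0, 0, 0, 0],
  ],
  newtons=100,
)

```text
time_s: 4.7
eef_pos: [0.4735, 0.3112, 0.1029]
tool_rot: [-180.0, 0.1, 53.8]
wrist_force: [0.2, -0.6, 0.8]
width: 0.0854
```

Emit:
move_arm(
  increments=[
    [0.5, 0, 0, 0, 0],
    [0.7, 0, 0, 0, 0],
    [0.85, 0, 0, 0, 0],
    [1, 0, 0, 0, 0],
    [1, 0, 0, 0, 0],
  ],
)

```text
time_s: 5.2
eef_pos: [0.474, 0.3114, 0.1036]
tool_rot: [180.0, -0.0, 53.8]
wrist_force: [0.1, 0.3, -0.4]
width: 0.0124
```

Emit:
move_arm(
  increments=[
    [1, 0, 0, 0, 0],
    [1, 0, 0, 0, 0],
    [1, 0, 0, 0, 0],
    [1, 0, 0, 0, 0],
    [1, 0, 0, 0, 0],
  ],
)

```text
time_s: 5.7
eef_pos: [0.474, 0.3114, 0.1034]
tool_rot: [-180.0, -0.0, 53.8]
wrist_force: [0.0, -0.3, -0.1]
width: 0.0002
```

Emit:
move_arm(
  increments=[
    [1, 0, 0, -0.002, 0],
    [1, 0, 0, -0.004, 0],
    [1, 0, 0, -0.006, 0],
    [1, 0, 0, -0.006, 0],
    [1, 0, 0, -0.004, 0],
  ],
)

```text
time_s: 6.2
eef_pos: [0.4744, 0.3116, 0.1264]
tool_rot: [180.0, -0.1, 53.8]
wrist_force: [0.7, -0.2, -0.8]
width: 0.0003
```

The fingers closed to nothing, so I look.

```bash
python3 - <<'E'
from h import *
a=ctrl.get_image("wrist");b=ctrl.get_image("scene");print(ctrl.sense()["eef_pos"])
cv2.imwrite("pics/w3.png",np.hstack([cv2.resize(a[60:460,120:520],(400,400)),cv2.resize(b[130:330,340:540],(400,400),interpolation=cv2.INTER_CUBIC)]))
E
```

```text
[0.47459437 0.3116751  0.12641026]
```

View pics/w3.png

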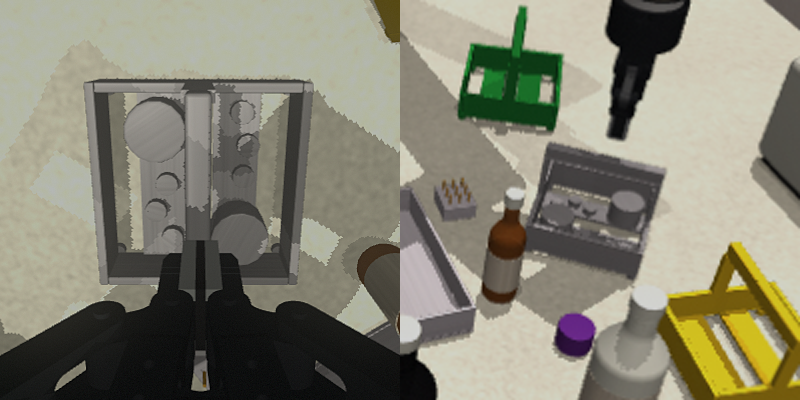

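```bash
python3 - <<'E'
from h import *
s=ctrl.sense();c=cam("scene")
tip=s["eef_pos"]-[0,0,.014]
print("tip px scene",proj(c,[tip]), proj(cam("top"),[tip]))
for nm,C,z in(("wrist",(.4718,.3104),0),("top",(.4685,.3017),0)):
  th=np.radians(53.8);u=np.array([np.cos(th),np.sin(th)])
  for h,l in((.114,.065),(.114,-.065)): print(nm,proj(c,[[*(np.array(C)+l*u),h]]))
  v=np.array([u[1],-u[0]])
  for a,b in((1,1),(1,-1),(-1,-1),(-1,1)): print(nm,a,b,proj(c,[[*(np.array(C)+.068*(a*u+b*v)),.044]]))
E
```

```text
tip px scene [[444.18763752 209.32974553]] [[156.54169105 248.54816785]]
wrist [[472.20749849 214.79536366]]
wrist [[415.28163182 201.68602909]]
wrist 1 1 [[462.32173911 256.81715423]]
wrist 1 -1 [[470.24635557 221.07328096]]
wrist -1 -1 [[415.51883703 208.26294305]]
wrist -1 1 [[403.15185848 241.70416647]]
top [[468.00506609 214.50211723]]
top [[411.2602178  201.40822991]]
top 1 1 [[458.12483039 256.49398448]]
top 1 -1 [[466.38637242 220.79969404]]
top -1 -1 [[411.81890583 208.0037054 ]]
top -1 1 [[399.14215042 241.40217458]]
```

```bash
python3 - <<'E'
from h import *
s=ctrl.sense();c=cam("wrist",s)
R=Ro.from_euler("xyz",s["tool_rot"],degrees=True).as_matrix()
for z in(.03,.014,0,-.005,-.014): print(z,proj(c,[s["eef_pos"]+R@[0.011,0,z]]),proj(c,[s["eef_pos"]+R@[-0.011,0,z]]),proj(cam("scene"),[s["eef_pos"]+R@[0,0,z]]))
b=ctrl.get_image("scene");t=ctrl.get_image("top")
cv2.imwrite("pics/s4.png",np.hstack([cv2.resize(b[150:260,390:500],(400,400),interpolation=cv2.INTER_CUBIC),cv2.resize(t[200:300,110:210],(400,400),interpolation=cv2.INTER_CUBIC)]))
E
```

```text
0.03 [[320.73930411 254.89848101]] [[320.76459086 294.66192037]] [[442.84209996 214.76560628]]
0.014 [[320.78150159 266.22137501]] [[320.80740873 308.71693279]] [[444.19699677 209.33583715]]
0 [[320.8244794  277.74918759]] [[320.85081411 322.95753299]] [[445.40617279 204.49417119]]
-0.005 [[320.84146827 282.30482331]] [[320.86791582 328.56632222]] [[445.84349928 202.74402583]]
-0.014 [[320.87458454 291.18306988]] [[320.90116149 339.46656223]] [[446.63809529 199.56541219]]
```

View pics/s4.png

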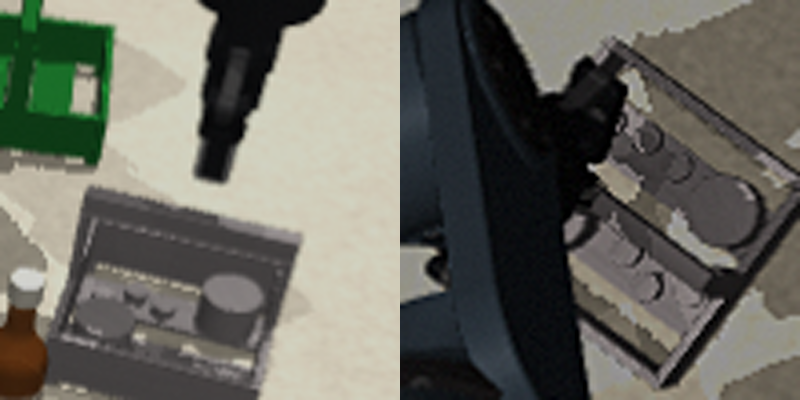

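Tip pixel (447.8,199.5) in the scene view matches about 14 mm behind the TCP rather than 14 mm ahead. The real fingertips therefore sit about 28 mm higher than stated, and the jaws closed just above the bar. I reopen and go about 28 mm deeper.

Emit:
move_arm(
  increments=[
    [0, 0, 0, 0, 0],
    [0, 0, 0, 0, 0],
    [0, -0.002, 0, 0, 0],
    [0, -0.002, 0, 0, 0],
    [0, 0, 0, 0, 0],
  ],
)

```text
time_s: 6.9
eef_pos: [0.4712, 0.3079, 0.1253]
tool_rot: [-180.0, 0.0, 53.8]
wrist_force: [0.4, 0.4, -0.9]
width: 0.0723
```

Emit:
move_arm(
  increments=[
    [0, 0, 0, 0, 0],
    [0, 0, 0, 0.015, 0],
    [0, 0, 0, 0.015, 0],
    [0, 0, 0, 0.014, 0],
    [0, 0, 0, 0.01, 0],
  ],
)

```text
time_s: 7.4
eef_pos: [0.4714, 0.3081, 0.0706]
tool_rot: [-180.0, 0.0, 53.8]
wrist_force: [-0.0, -0.7, 0.1]
width: 0.0854
```

Emit:
move_arm(
  increments=[
    [0, 0, 0, 0, 0],
    [0.5, 0, 0, 0, 0],
    [0.7, 0, 0, 0, 0],
    [0.85, 0, 0, 0, 0],
    [1, 0, 0, 0, 0],
  ],
)

```text
time_s: 7.9
eef_pos: [0.472, 0.3083, 0.072]
tool_rot: [180.0, -0.1, 53.8]
wrist_force: [0.9, -0.1, -0.6]
width: 0.028
```

Emit:
move_arm(
  increments=[
    [1, 0, 0, 0, 0],
    [1, 0, 0, 0, 0],
    [1, 0, 0, 0, 0],
    [1, 0, 0, 0, 0],
    [1, 0, 0, 0, 0],
  ],
)

```text
time_s: 8.4
eef_pos: [0.4712, 0.3086, 0.0718]
tool_rot: [-179.9, -0.0, 53.8]
wrist_force: [-2.8, 3.6, 5.2]
width: 0.0099
```

Emit:
move_arm(
  increments=[
    [1, 0, 0, -0.002, 0],
    [1, 0, 0, -0.004, 0],
    [1, 0, 0, -0.006, 0],
    [1, 0, 0, -0.006, 0],
    [1, 0, 0, -0.004, 0],
  ],
)

```text
time_s: 8.9
eef_pos: [0.472, 0.308, 0.0939]
tool_rot: [180.0, -0.0, 53.8]
wrist_force: [0.1, -0.1, -5.1]
width: 0.0103
```

```bash
python3 - <<'E'
from h import *
a=ctrl.get_image("wrist");b=ctrl.get_image("scene");s=ctrl.sense();print(s["eef_pos"],s["wrist_force"],s["wrist_torque"],s["width"])
cv2.imwrite("pics/w5.png",np.hstack([cv2.resize(a[60:460,120:520],(400,400)),cv2.resize(b[150:270,390:510],(400,400),interpolation=cv2.INTER_CUBIC)]))
E
```

```text
[0.4723038  0.30828875 0.09420629] [ 0.11422127  0.39929762 -5.01870614] [ 0.04608438 -0.02483372  0.00297021] 0.010137358312677624
```

View pics/w5.png

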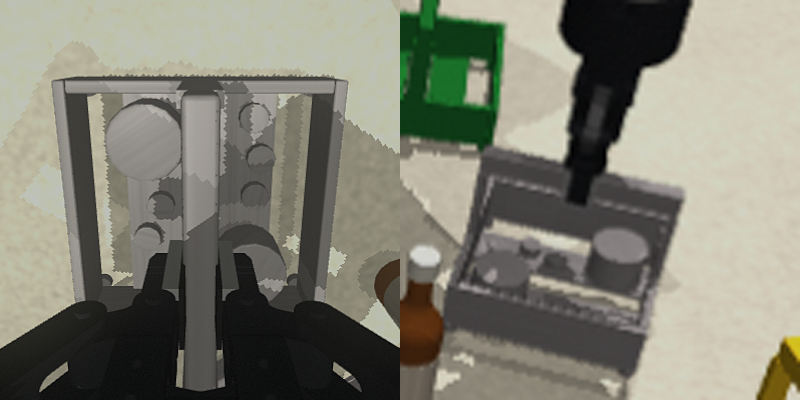

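The sieve is lifted (5 N), level, gripped near mid-bar, with its contents in place. Next: raise it over the bottles, turn to yaw 90, and carry it gently over the tray.

Emit:
move_arm(
  increments=[
    [1, 0, 0, -0.015, 0],
    [1, 0, 0, -0.025, 0],
    [1, 0, 0, -0.035, 0],
    [1, 0, 0, -0.035, 0],
    [1, 0, 0, -0.025, 0],
  ],
)

```text
time_s: 9.5
eef_pos: [0.4721, 0.3083, 0.2306]
tool_rot: [179.9, -0.1, 53.8]
wrist_force: [1.0, 0.4, -5.9]
width: 0.0097
```

Emit:
move_arm(
  increments=[
    [1, 0, 0, -0.018, -1.5],
    [1, 0, 0, -0.01, -3],
    [1, 0, 0, 0, -4],
    [1, 0, 0, 0, -4],
    [1, 0, 0, 0, -4],
  ],
)

```text
time_s: 10.0
eef_pos: [0.4709, 0.3079, 0.2562]
tool_rot: [-180.0, 0.0, 70.5]
wrist_force: [-0.0, -0.2, -5.8]
width: 0.0097
```

Emit:
move_arm(
  increments=[
    [1, 0, 0, 0, -4],
    [1, 0, 0, 0, -4],
    [1, 0, 0, 0, -4],
    [1, 0, 0, 0, -4],
    [1, 0, 0, 0, -3],
  ],
)

```text
time_s: 10.5
eef_pos: [0.4709, 0.3078, 0.2559]
tool_rot: [-179.9, 0.0, 89.5]
wrist_force: [-0.5, -0.1, -4.2]
width: 0.0099
```

Emit:
move_arm(
  increments=[
    [1, 0, 0, 0, -0.7],
    [1, -0.004, 0, 0, 0],
    [1, -0.008, 0, 0, 0],
    [1, -0.012, 0, 0, 0],
    [1, -0.016, 0, 0, 0],
  ],
)

```text
time_s: 11.0
eef_pos: [0.4715, 0.2671, 0.2564]
tool_rot: [-180.0, 0.0, 90.0]
wrist_force: [-0.6, 0.4, -6.0]
width: 0.0101
```

Emit:
move_arm(
  increments=[
    [1, -0.018, 0, 0, 0],
    [1, -0.02, 0, 0, 0],
    [1, -0.02, 0.002, 0, 0],
    [1, -0.02, 0.003, 0, 0],
    [1, -0.02, 0.003, 0, 0],
  ],
)

```text
time_s: 11.5
eef_pos: [0.4794, 0.168, 0.2566]
tool_rot: [180.0, 0.0, 90.0]
wrist_force: [0.9, -0.4, -4.8]
width: 0.0096
```

Emit:
move_arm(
  increments=[
    [1, -0.02, 0.003, 0, 0],
    [1, -0.02, 0.002, 0, 0],
    [1, -0.02, 0, 0, 0],
    [1, -0.02, 0, 0, 0],
    [1, -0.018, 0, 0, 0],
  ],
)

```text
time_s: 12.0
eef_pos: [0.4842, 0.0699, 0.2566]
tool_rot: [-180.0, 0.0, 90.0]
wrist_force: [0.7, -0.6, -5.3]
width: 0.0101
```

Emit:
move_arm(
  increments=[
    [1, -0.016, 0, 0, 0],
    [1, -0.013, 0, 0, 0],
    [1, -0.01, 0, 0, 0],
    [1, -0.006, 0, 0, 0],
    [1, -0.003, 0, 0, 0],
  ],
)

```text
time_s: 12.5
eef_pos: [0.4847, 0.0236, 0.2564]
tool_rot: [180.0, -0.0, 90.0]
wrist_force: [0.3, -0.2, -6.0]
width: 0.0099
```

Emit:
move_arm(
  increments=[
    [1, -0.004, 0.001, 0.008, 0],
    [1, -0.006, 0.001, 0.018, 0],
    [1, -0.005, 0.001, 0.025, 0],
    [1, -0.003, 0, 0.028, 0],
    [1, 0, 0, 0.025, 0],
  ],
)

```text
time_s: 13.0
eef_pos: [0.4879, 0.0063, 0.151]
tool_rot: [180.0, -0.0, 90.1]
wrist_force: [-0.6, 0.5, -6.2]
width: 0.01
```

Emit:
move_arm(
  increments=[
    [1, 0, 0, 0.016, 0],
    [1, 0, 0, 0.01, 0],
    [1, 0, 0, 0.005, 0],
    [1, 0, 0, 0, 0],
    [1, 0, 0, 0, 0],
  ],
)

```text
time_s: 13.5
eef_pos: [0.4885, 0.0062, 0.122]
tool_rot: [179.9, 0.0, 90.0]
wrist_force: [-0.0, 0.3, -5.5]
width: 0.0098
```

```bash
python3 - <<'E'
from h import *
a=ctrl.get_image("wrist");b=ctrl.get_image("scene");s=ctrl.sense();print(s["time_s"],s["eef_pos"],s["joints"])
cv2.imwrite("pics/w6.png",np.hstack([cv2.resize(a[60:460,120:520],(400,400)),cv2.resize(b[140:340,230:430],(400,400),interpolation=cv2.INTER_CUBIC)]))
E
```

```text
13.6 [0.48861777 0.0060612  0.12226967] [-1.24193996e+01  2.79406889e+01  1.06519618e+02  1.13138902e-03
  4.54097710e+01 -1.24596542e+01]
```

View pics/w6.png

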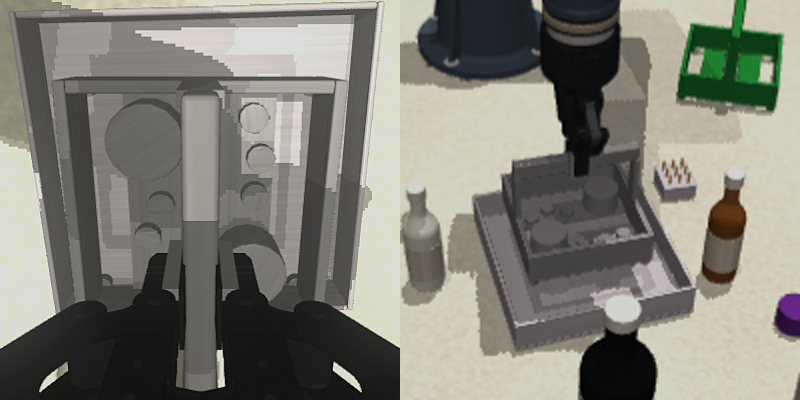

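The sieve is level over the tray and centred, all eight parts still inside. I lower it slightly into the tray so that nothing can fly out, then shake along tool y.

Emit:
move_arm(
  increments=[
    [1, 0, 0, 0.006, 0],
    [1, 0, 0, 0.01, 0],
    [1, 0, 0, 0.006, 0],
    [1, 0, 0, 0, 0],
    [1, 0, 0, 0, 0],
  ],
  newtons=120,
)

```text
time_s: 14.1
eef_pos: [0.4876, 0.0062, 0.099]
tool_rot: [-179.9, -0.0, 90.0]
wrist_force: [0.6, 0.2, -4.6]
width: 0.0092
```

Emit:
move_arm(
  increments=[
    [1, 0, 0.015, 0, 0],
    [1, 0, -0.03, 0, 0],
    [1, 0, 0.03, 0, 0],
    [1, 0, -0.03, 0, 0],
    [1, 0, 0.015, 0, 0],
  ],
)

```text
time_s: 14.6
eef_pos: [0.4794, 0.0078, 0.0985]
tool_rot: [-179.2, -0.2, 90.0]
wrist_force: [-2.9, 0.4, -5.2]
width: 0.0092
```

```bash
python3 - <<'E'
from h import *
f=[]
for i in range(6):
  b=ctrl.get_image("wrist");f.append(ctrl.sense()["wrist_force"][2])
cv2.imwrite("pics/w7.png",b)
a=cv2.imread("pics/w7.png")
s=ctrl.sense();print(s["time_s"],s["eef_pos"],s["wrist_torque"],s["width"],np.mean(f),np.std(f))
cv2.imwrite("pics/w7c.png",cv2.resize(a[60:460,120:520],(560,560)))
E
```

```text
14.9 [0.48783741 0.00612452 0.09959936] [0.02429819 0.02381528 0.07107194] 0.00924081859268891 -4.5354017045078185 0.6281018067638234
```

View pics/w7c.png

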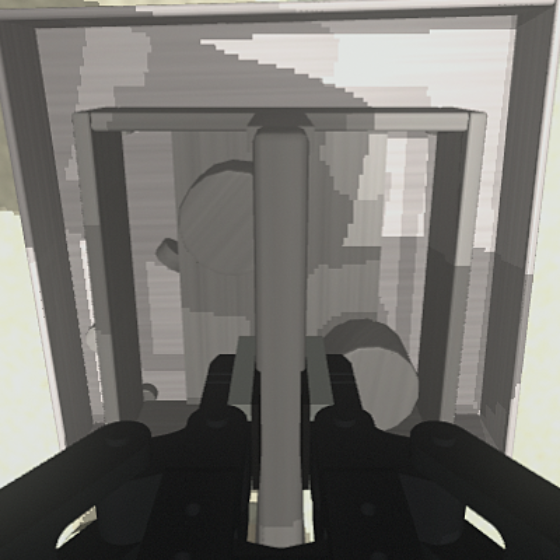

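Only two plugs remain in view, both in the left slot opening at (170,252) and (148,390), and the weight (4.5 N) suggests all are out. I shake further for certainty, then lift and check the tray.

Emit:
move_arm(
  increments=[
    [1, 0, 0.016, 0, 0],
    [1, 0, -0.034, 0, 0],
    [1, 0, 0.036, 0, 0],
    [1, 0, -0.036, 0, 0],
    [1, 0, 0.018, 0, 0],
  ],
)

```text
time_s: 15.4
eef_pos: [0.475, 0.0087, 0.0974]
tool_rot: [-178.8, -0.3, 90.0]
wrist_force: [-3.1, 0.9, -5.1]
width: 0.0096
```

Emit:
move_arm(
  increments=[
    [1, 0, -0.016, 0, 0],
    [1, 0, 0.034, 0, 0],
    [1, 0, -0.036, 0, 0],
    [1, 0, 0.036, 0, 0],
    [1, 0, -0.018, 0, 0],
  ],
)

```text
time_s: 15.9
eef_pos: [0.4926, 0.0054, 0.0993]
tool_rot: [179.5, 0.1, 90.0]
wrist_force: [3.4, -1.2, -2.9]
width: 0.0097
```

Emit:
move_arm(
  increments=[
    [1, 0, 0.016, 0, 0],
    [1, 0, -0.034, 0, 0],
    [1, 0, 0.036, 0, 0],
    [1, 0, -0.036, 0, 0],
    [1, 0, 0.018, 0, 0],
  ],
)

```text
time_s: 16.4
eef_pos: [0.4752, 0.0087, 0.0975]
tool_rot: [-178.8, -0.2, 90.0]
wrist_force: [-2.8, 1.2, -4.8]
width: 0.0096
```

Emit:
move_arm(
  increments=[
    [1, 0, 0, 0, 0],
    [1, 0, 0, -0.008, 0],
    [1, 0, 0, -0.016, 0],
    [1, 0, 0, -0.024, 0],
    [1, 0, 0, -0.03, 0],
  ],
)

```text
time_s: 16.9
eef_pos: [0.4866, 0.0063, 0.178]
tool_rot: [-179.8, -0.0, 90.0]
wrist_force: [0.0, -0.2, -4.8]
width: 0.0098
```

Emit:
move_arm(
  increments=[
    [1, 0, 0, -0.03, 0],
    [1, 0, 0, -0.024, 0],
    [1, 0, 0, -0.016, 0],
    [1, 0, 0, -0.008, 0],
    [1, 0, 0, 0, 0],
  ],
)

```text
time_s: 17.4
eef_pos: [0.4881, 0.0061, 0.2567]
tool_rot: [179.9, 0.0, 90.0]
wrist_force: [-0.3, 0.4, -4.8]
width: 0.0096
```

```bash
python3 - <<'E'
from h import *
f=[]
for i in range(3):
  a=ctrl.get_image("wrist");f.append(ctrl.sense()["wrist_force"][2])
b=ctrl.get_image("scene");t=ctrl.get_image("top")
s=ctrl.sense();print(s["time_s"],s["eef_pos"],s["width"],np.mean(f))
cv2.imwrite("pics/w8a.png",a);cv2.imwrite("pics/w8b.png",b)
cv2.imwrite("pics/w8.png",np.hstack([cv2.resize(a[60:460,120:520],(400,400)),cv2.resize(b[210:320,260:380],(400,400),interpolation=cv2.INTER_CUBIC)]))
E
```

```text
17.65 [0.48692214 0.00632181 0.25426492] 0.00955842347871565 -4.972748472557551
```

View pics/w8.png

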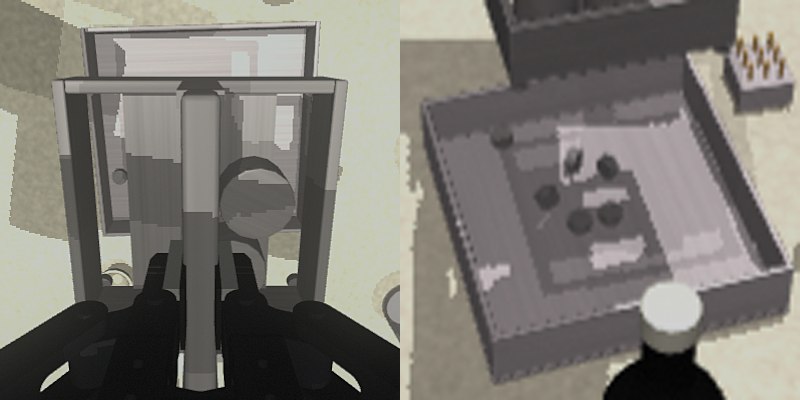

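The tray shows six plugs, at crop (502,138), (573,162), (608,165), (547,197), (580,221) and (610,213); both stoppers are in the sieve. Before placing, I check the wrist and top camera frames against each other using the tray corners and the sieve rim from the earlier wrist image.

```bash
python3 - <<'E'
from h import *
s=dict(eef_pos=np.array([.4886,.0061,.1222]),tool_rot=np.array([180,0,90.]))
c=cam("wrist",s)
print("tray far outer corners, wrist",ray(c,[(132,72),(501,62)],.04))
print("tray, top",ray(cam("top"),[(261,197),(352.5,195.5),(355,293),(263,293)],.04))
print("rim far corners, wrist",ray(c,[(184,140),(459,141)],.094))
print("bar far end", ray(c,[(321,151)],.164))
s8=dict(eef_pos=np.array([.4869,.0063,.2543]),tool_rot=np.array([180,0,90.]))
c8=cam("wrist",s8)
print("tray far, w8",ray(c8,[(202,90),(440,81)],.04),"rim",ray(c8,[(174,141),(466,140)],.226))
print("campos top",-cam("top")[2].T@cam("top")[3])
E
```

```text
tray far outer corners, wrist [[0.38374535 0.10719682 0.04      ]
 [0.58908523 0.11206492 0.04      ]]
tray, top [[ 0.59037615  0.10589059  0.04      ]
 [ 0.5936619  -0.09159501  0.04      ]
 [ 0.38373524 -0.09571776  0.04      ]
 [ 0.38398687  0.10064736  0.04      ]]
rim far corners, wrist [[0.4264739  0.07358025 0.094     ]
 [0.55241593 0.07299354 0.094     ]]
bar far end [[0.48909874 0.07447276 0.164     ]]
tray far, w8 [[0.38391503 0.10541686 0.04      ]
 [0.59100682 0.11243904 0.04      ]] rim [[0.42012337 0.07332403 0.226     ]
 [0.55389571 0.0736196  0.226     ]]
campos top [0.40139846 0.00665739 1.29016178]
```

Emit:
move_arm(
  increments=[
    [1, -0.005, 0.001, 0, 0],
    [1, -0.012, 0.001, 0, 0],
    [1, -0.018, 0.002, 0, 0],
    [1, -0.024, 0.002, 0, 0],
    [1, -0.026, 0.002, 0, 0],
  ],
)

```text
time_s: 18.15
eef_pos: [0.4959, -0.0803, 0.2552]
tool_rot: [-180.0, 0.0, 90.1]
wrist_force: [0.7, -1.4, -4.8]
width: 0.0095
```

Emit:
move_arm(
  increments=[
    [1, -0.026, 0.002, 0, 0],
    [1, -0.026, 0.002, 0, 0],
    [1, -0.026, 0.002, 0, 0],
    [1, -0.026, 0.002, 0, 0],
    [1, -0.026, 0.002, 0, 0],
  ],
)

```text
time_s: 18.65
eef_pos: [0.5056, -0.2111, 0.255]
tool_rot: [-180.0, 0.0, 90.0]
wrist_force: [0.6, 0.3, -3.6]
width: 0.0097
```

Emit:
move_arm(
  increments=[
    [1, -0.026, 0.002, 0, 0],
    [1, -0.026, 0.002, 0, 0],
    [1, -0.024, 0.001, 0, 0],
    [1, -0.018, 0, 0, 0],
    [1, -0.012, 0, 0, 0],
  ],
)

```text
time_s: 19.15
eef_pos: [0.5105, -0.3169, 0.2549]
tool_rot: [-180.0, -0.0, 89.9]
wrist_force: [0.4, 0.2, -3.9]
width: 0.0095
```

Emit:
move_arm(
  increments=[
    [1, -0.005, 0, 0.005, 0],
    [1, 0, 0, 0.02, 0],
    [1, 0, 0, 0.03, 0],
    [1, 0, 0, 0.02, 0],
    [1, 0, 0, 0.01, 0],
  ],
)

```text
time_s: 19.65
eef_pos: [0.5096, -0.3177, 0.1679]
tool_rot: [-179.8, -0.2, 90.1]
wrist_force: [0.2, -0.2, -4.1]
width: 0.0096
```

```bash
python3 - <<'E'
from h import *
s=ctrl.sense();print(s["time_s"],s["eef_pos"],s["tool_rot"])
a=ctrl.get_image("wrist");b=ctrl.get_image("scene");t=ctrl.get_image("top")
for n,i in zip("abt",(a,b,t)): cv2.imwrite(f"pics/w9{n}.png",i)
Z=lambda i,x,y,w:cv2.resize(i[y:y+w,x:x+w],(400,400),interpolation=cv2.INTER_CUBIC)
print(proj(cam("scene"),[[.511,-.3185,.1]]))
o=np.zeros((600,800,3),np.uint8)
o[:400,:400]=Z(b,110,200,130);o[:400,400:]=Z(t,400,165,130)
w=cv2.resize(a[80:380,120:520],None,fx=.66,fy=.66);o[400:400+w.shape[0],:w.shape[1]]=w[:200]
cv2.imwrite("pics/w9.png",o)
E
```

```text
19.65 [ 0.50959493 -0.31768025  0.16788443] [-179.77742125   -0.23281163   90.0776376 ]
[[161.89476105 273.72322721]]
```

View pics/w9.png

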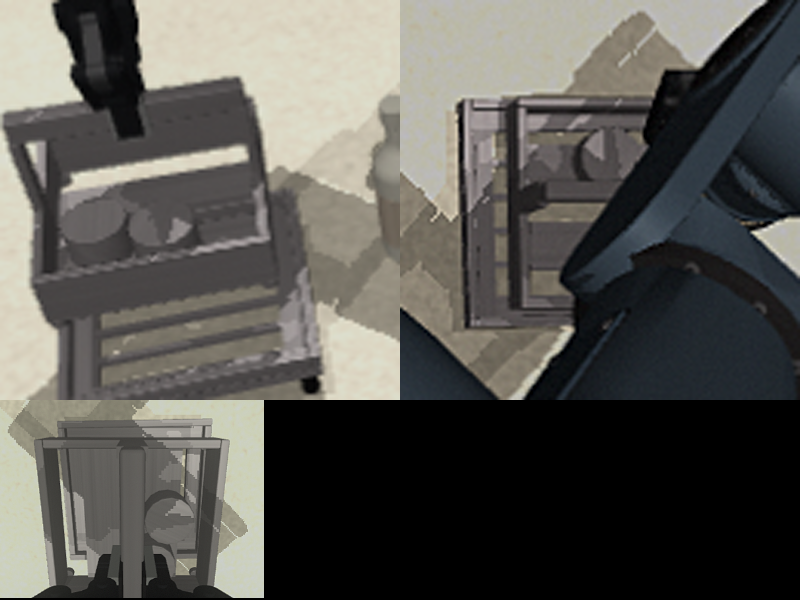

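The sieve hovers over the stand, square to it, with both stoppers inside. I compute the offsets from the rim corners.

```bash
python3 - <<'E'
from h import *
k=130/400
T=lambda p:np.array(p)*k+[400,165]
S=lambda p:np.array(p)*k+[110,200]
c=cam("top")
P=ray(c,[T((113,99)),T((117,309))],.140);print("top rim +y corners",P,"centre",P.mean(0)-[0,.068,0])
P=ray(c,[T((125,195))],.208);print("top bar +y end",P)
print("stand corners top now",ray(c,[T((60,99)),T((66,327))],.042))
d=cam("scene")
P=ray(d,[S((37,287)),S((272,243))],.140);print("scene rim +x corners",P,"centre",P.mean(0)-[.068,0,0])
P=ray(d,[S((5,116)),S((238,79))],.214);print("scene bar",P,P.mean(0))
P=ray(d,[S((320,360))],.042);print("scene stand corner +x+y",P)
# wrist
w=cam("wrist",dict(eef_pos=np.array([.5096,-.3177,.1679]),tool_rot=np.array([180,0,90.])))
W=lambda p:np.array(p)/.66+[120,80]
print("wrist stand far",ray(w,[W((58,22)),W((211,21))],.042),"rim far",ray(w,[W((36,39)),W((227,39))],.14))
E
```

```text
top rim +y corners [[ 0.57530704 -0.25228444  0.14      ]
 [ 0.43905814 -0.25263907  0.14      ]] centre [ 0.50718259 -0.32046175  0.14      ]
top bar +y end [[ 0.50615312 -0.24330845  0.208     ]]
stand corners top now [[ 0.59000776 -0.23671618  0.042     ]
 [ 0.4297936  -0.23865869  0.042     ]]
scene rim +x corners [[ 0.58408587 -0.38019067  0.14      ]
 [ 0.58282913 -0.24766818  0.14      ]] centre [ 0.5154575  -0.31392943  0.14      ]
scene bar [[ 0.51638782 -0.38122332  0.214     ]
 [ 0.51529314 -0.25085529  0.214     ]] [ 0.51584048 -0.31603931  0.214     ]
scene stand corner +x+y [[ 0.59718806 -0.23356506  0.042     ]]
wrist stand far [[ 0.43348519 -0.23823971  0.042     ]
 [ 0.59091814 -0.23745921  0.042     ]] rim far [[ 0.44331087 -0.24980695  0.14      ]
 [ 0.57547513 -0.24995195  0.14      ]]
```

Emit:
move_arm(
  increments=[
    [1, 0.001, 0.0015, 0.005, 0],
    [1, 0, 0.0012, 0.012, 0],
    [1, 0, 0, 0.015, 0],
    [1, 0, 0, 0.01, 0],
    [1, 0, 0, 0.005, 0],
  ],
  newtons=100,
)

```text
time_s: 20.3
eef_pos: [0.5132, -0.3183, 0.1222]
tool_rot: [-179.9, -0.1, 90.0]
wrist_force: [0.2, 0.2, -4.2]
width: 0.0095
```

Emit:
move_arm(
  increments=[
    [1, 0, 0, 0, 0],
    [1, 0, 0, 0.004, 0],
    [1, 0, 0, 0.004, 0],
    [1, 0, 0, 0.004, 0],
    [1, 0, 0, 0, 0],
  ],
)

```text
time_s: 20.8
eef_pos: [0.5133, -0.3185, 0.1109]
tool_rot: [-180.0, -0.0, 90.0]
wrist_force: [-0.3, 0.2, -4.9]
width: 0.0095
```

Feet are about 3 mm below the lip top with no contact force. I continue slowly.

Emit:
move_arm(
  increments=[
    [1, 0, 0, 0.002, 0],
    [1, 0, 0, 0.002, 0],
    [1, 0, 0, 0.002, 0],
    [1, 0, 0, 0.001, 0],
    [1, 0, 0, 0, 0],
  ],
)

```text
time_s: 21.3
eef_pos: [0.5136, -0.3187, 0.1042]
tool_rot: [-180.0, -0.0, 90.0]
wrist_force: [-0.2, 0.5, -3.5]
width: 0.0093
```

Emit:
move_arm(
  increments=[
    [1, 0, 0, 0.001, 0],
    [1, 0, 0, 0.001, 0],
    [1, 0, 0, 0, 0],
    [1, 0, 0, 0, 0],
    [1, 0, 0, 0, 0],
  ],
)

```text
time_s: 21.8
eef_pos: [0.5137, -0.3188, 0.1024]
tool_rot: [180.0, 0.0, 90.0]
wrist_force: [0.1, 0.2, -5.1]
width: 0.0098
```

Emit:
move_arm(
  increments=[
    [1, 0, 0, 0.001, 0],
    [1, 0, 0, 0.001, 0],
    [1, 0, 0, 0, 0],
    [1, 0, 0, 0, 0],
    [1, 0, 0, 0, 0],
  ],
)

```text
time_s: 22.3
eef_pos: [0.5134, -0.3188, 0.1018]
tool_rot: [-180.0, 0.0, 90.0]
wrist_force: [-4.2, 1.7, 5.4]
width: 0.0095
```

Emit:
move_arm(
  increments=[
    [1, 0, 0, 0.0005, 0],
    [1, 0, 0, 0.0005, 0],
    [1, 0, 0, 0, 0],
    [1, 0, 0, 0, 0],
    [1, 0, 0, 0, 0],
  ],
)

```text
time_s: 22.8
eef_pos: [0.5135, -0.3188, 0.1018]
tool_rot: [180.0, 0.0, 90.0]
wrist_force: [-4.2, 2.1, 11.4]
width: 0.0094
```

Contact is at TCP 0.1018, i.e. feet at 30 mm: home. I release and retreat upwards.

Emit:
move_arm(
  increments=[
    [1, 0, 0, -0.001, 0],
    [0.8, 0, 0, 0, 0],
    [0.5, 0, 0, 0, 0],
    [0.2, 0, 0, 0, 0],
    [0, 0, 0, 0, 0],
  ],
)

```text
time_s: 23.3
eef_pos: [0.514, -0.3191, 0.1003]
tool_rot: [180.0, 0.0, 90.0]
wrist_force: [-0.4, 1.0, -0.4]
width: 0.0602
```

Emit:
move_arm(
  increments=[
    [0, 0, 0, 0, 0],
    [0, 0, 0, 0, 0],
    [0, 0, 0, 0, 0],
    [0, 0, 0, 0, 0],
    [0, 0, 0, 0, 0],
  ],
)

```text
time_s: 23.8
eef_pos: [0.5137, -0.3188, 0.1004]
tool_rot: [-180.0, -0.0, 90.0]
wrist_force: [-0.4, -0.0, 0.1]
width: 0.0852
```

Emit:
move_arm(
  increments=[
    [0, 0, 0, -0.01, 0],
    [0, 0, 0, -0.02, 0],
    [0, 0, 0, -0.03, 0],
    [0, 0, 0, -0.04, 0],
    [0, 0, 0, -0.04, 0],
  ],
)

```text
time_s: 24.3
eef_pos: [0.5134, -0.3185, 0.2422]
tool_rot: [-180.0, -0.0, 90.0]
wrist_force: [0.9, -0.4, 0.6]
width: 0.0854
```

```bash
python3 - <<'E'
from h import *
s=ctrl.sense();print(s["time_s"],s["eef_pos"],s["width"],s["wrist_force"])
b=ctrl.get_image("scene");a=ctrl.get_image("wrist");s2=ctrl.sense();b2=ctrl.get_image("scene")
for n,i in zip("ab",(a,b)): cv2.imwrite(f"pics/w10{n}.png",i)
b0=cv2.imread("pics/scene0.png")
print("motion px",(cv2.absdiff(b,b2).max()))
# predicted sieve rim & bar edges at home vs hypotheses: score edge strength in the scene and wrist pictures
def score(img,c,ctr,th,z0):
    g=cv2.GaussianBlur(cv2.cvtColor(img,cv2.COLOR_BGR2GRAY),(3,3),0).astype(np.float32)
    m=np.hypot(cv2.Sobel(g,cv2.CV_32F,1,0),cv2.Sobel(g,cv2.CV_32F,0,1))
    u=np.array([np.cos(th),np.sin(th),0]);v=np.array([-u[1],u[0],0]);q=np.linspace(-.068,.068,60)[:,None]
    o=np.r_[ctr,z0+.044]
    X=np.vstack([o+.068*u+q*v,o+.068*v+q*u,o-.068*v+q*u])
    p=proj(c,X).astype(np.float32)
    return cv2.remap(m,p[:,0],p[:,1],cv2.INTER_LINEAR).mean()
c=cam("scene")
r=[(score(b,c,(x,y),np.radians(t),z),x,y,t,z) for x in np.arange(.506,.526,.002) for y in np.arange(-.326,-.306,.002) for t in(-1,0,1) for z in(.026,.030,.034,.038,.042)]
r.sort(reverse=True)
for k in r[:6]: print(np.round(k,4))
E
```

```text
24.3 [ 0.51337818 -0.31853068  0.24222059] 0.08539107224158192 [ 0.94052045 -0.36043238  0.59553592]
motion px 205
[ 1.567285e+02  5.120000e-01 -3.200000e-01  0.000000e+00  2.600000e-02]
[ 1.549425e+02  5.120000e-01 -3.200000e-01  1.000000e+00  2.600000e-02]
[ 1.546507e+02  5.100000e-01 -3.200000e-01  0.000000e+00  2.600000e-02]
[ 1.541276e+02  5.140000e-01 -3.200000e-01  1.000000e+00  3.000000e-02]
[ 1.540696e+02  5.160000e-01 -3.200000e-01  1.000000e+00  3.000000e-02]
[ 1.529316e+02  5.080000e-01 -3.200000e-01  1.000000e+00  3.000000e-02]
```

Emit:
move_arm(
  increments=[
    [0, 0, 0, -0.02, 0],
    [0, 0, 0, 0, 0],
    [0, 0, 0, 0, 0],
    [0, 0, 0, 0, 0],
    [0, 0, 0, 0, 0],
  ],
)

```text
time_s: 24.95
eef_pos: [0.5131, -0.3183, 0.259]
tool_rot: [-179.9, -0.1, 90.0]
wrist_force: [0.8, 0.3, 0.2]
width: 0.0855
```

```bash
python3 - <<'E'
from h import *
b=ctrl.get_image("scene");b2=ctrl.get_image("scene");b0=cv2.imread("pics/scene0.png");o=cv2.imread("pics/w10b.png")
D=lambda p,q,r:float(cv2.absdiff(p,q)[r[1]:r[3],r[0]:r[2]].mean().round(2))
for n,r in dict(dl=(380,222,405,285),dr=(228,228,256,288),dark=(315,288,362,380),beaker=(218,338,266,398),rinse=(426,272,476,360)).items(): print(n,D(b,b0,r))
print("sieve since release",D(b,o,(128,270,215,345)),"tray vs lifted view",D(b,cv2.imread("pics/w8b.png"),(275,245,365,305)))
ctrl.hand_in()
E
```

```text
dl 8.76
dr 29.43
dark 4.32
beaker 6.57
rinse 6.05
sieve since release 1.01 tray vs lifted view 36.08
the job is handed in; nothing more can be done
```

The job is handed in at about 25 s. The sieve is home in the drain stand with both stoppers in it, and all six plugs are in the tray. No verdict is reported.

- **Grasp:** My first attempt closed just above the bar and moved nothing. The scene view showed the fingertips about 28 mm higher than stated, so I went that much deeper and the second grasp held.
- **Shaking:** After shaking, the scene view showed six plugs in the tray and the wrist view showed both stoppers in the sieve.
- **Placing:** The sieve met the stand with its feet at about 30 mm. After release, an edge fit put its middle about 1–2 mm from the stand's middle. The fit put its height at 26 or 30 mm about equally well, so that check is weak at the 26 mm limit. I saw no movement after release, and the gripper is open and clear above it.

**Checks that disagreed or stayed unclear:**
- The wrist and top cameras differed by about 6 mm, so I set the final position from relative offsets within each picture.
- The last picture differed clearly from earlier ones at the white dropper bottle and over the tray. I put this down to arm and sieve shadows but did not look to confirm, as my picture views were used up. I felt no contact with any bottle.
- The other bottles and the cup differed only slightly from the start.

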